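# Upend the rinsed cup on the drying mat

### The arm

A 6-joint arm with a two-finger parallel gripper is mounted at the origin on a cart in front of the work surface, level with it; the furniture and walls round the work are solid. World frame = base frame: x ahead of the robot, y to its left, z up, the work surface at z = 0. Lengths are in m, angles in degrees, forces in N, time in s.
With the tool pointing down it reaches from about 0.375 to 0.75 m from the base axis. Payload 9 kg.
Tool frame: the origin (TCP) lies at the very end of the fingers, on their centre line; the grasp point (between the pads) lies 19 mm behind it; z points along the fingers, y is the line along which they close (so a half turn about z gives the same grasp; the last joint's range is limited). The gripper opens to 85 mm and grips with 20 to 120 N. Pads are 22 mm wide; open, the fingers measure 114 mm over their backs; the gripper's body (76 mm by 85 mm) begins 54 mm behind the grasp point. The pads swing forward as they close: fully open they stand 13 mm farther back than shut.
Start: joints at [64.36, 5.964, 5.575, 89.605, 0, 77.527], TCP at [0.137, 0.584, 0.231] pointing down, gripper open.
Joint ranges: [-171.21, 171.21], [-48.23, 106.86], [-62.78, 66.21], [-105.2, 120.99], [-86.42, 89.51], [-180, 180]. Speed limits (degrees/s): [127.2, 127.2, 147.25, 180, 180, 180].

### API

Orientations are given as a 3x3 rotation matrix whose columns are the frame's x, y, z axes.
In Python, from plant import status, snapshot, calibration, manip gives the robot as it stands.
- The arm moves only by the shell command python3 -m inch 'ROWS'. ROWS is JSON, a list of rows, each an object of numbers: "x", "y", "z": the shift along the tool's x, y, z in mm; "roll": the turn about the tool's z in degrees; "claw": the gripper command: -1 is shut, 1 is fully open, values between are in proportion. In form: [{"x": .., "y": .., "z": .., "roll": .., "claw": ..}, ...]. A call has 1 to 5 rows; each row shifts and turns the commanded pose from where the row before left it, along the tool's axes as they then stand; what a row does not reach is not made up. A row lasts 1/8 s, in which the tool goes at most 62.5 mm and 10.7 degrees, less where a joint would pass 70% of its speed; a pose out of reach is approached as far as the arm can. A call with a gripper value outside its range is refused whole. The fingers move at their own pace and stop on an object; the grip force is fixed at half the most. Time passes only in rows, so rows that do not move let the fingers close. It gives the time, the measured TCP pose, the force, the opening and the grip force at its end, in the units of the state.
- status.get_state(): the state, without advancing time (a new reading comes with each control period).
- snapshot(name): name is "scene" or "side" or "wrist"; returns (picture, depth): 420x560x3 uint8, red, green, blue; 420x560 float32, m along the optical axis (not along the pixel's ray), 0 where there is no reading.
- calibration(name): a dict with "mtx" (3x3 intrinsics, pixels), "k1" (the pictures are not rectified: a ray, as slopes to the right and down, at radius r is drawn at 1 + k1 r^2 times it, then the intrinsics apply), "view" (4x4, takes a point from world to camera coordinates). Camera axes: x right, y down, z forward; pixel columns grow to the right and rows downward; lengths in m; the calibration is good to about 2 mm. A picture is of the moment at which its call begins: read the wrist's pose just before it. calibration takes no time and is no camera call; for the wrist camera it gives the pose at the moment of the call.
- manip.job_done(): hands the job in; it is judged then, once.
The state is a dict: "clock": time; "q": joint angles; "qvel": joint speeds; "joint_efforts": joint torques, N m; "tool_pos": TCP position; "eef_rot": TCP orientation; "contact_force": force on the tool from outside, world axes, zero at the start; "torque": the same for the moment, N m; "width": finger opening in m; "finger_force": force on a finger pad.
Only numpy, scipy, OpenCV 4.12 (cv2) and the standard library are available. Lean on these libraries where they do the work, as an engineer would, in place of code of your own. Each camera call takes 0.05 s, during which the arm holds its last target. There are 200 camera calls.

### The job

One of the two teal glass cups has just been rinsed and lies on its side. Turn it upside down and stand it, mouth down, wholly on the grey ribbed drying mat; set it down rather than dropping it, and let go. Leave the other teal cup and the dotted mug where they stand.

Things in the scene. Friction and masses are not known exactly. Their poses are not given: they have to be found in the camera images.
- wet_cup: teal glass cup, no handle, lying on its side, mouth roughly to the robot's left and 10 degrees up; 66 mm long, 0.15 kg, hollow. Tapered: outer diameter 67 mm at the mouth, 62 halfway, 52 at the closed bottom; wall 5 mm. Origin: centre of the bottom's outer face; z axis from bottom to mouth along the cup's axis (straight down once upside down). May roll if pushed from one side.
- drying_mat: grey ribbed silicone drying mat, fixed to the worktop, square, 160 x 160 mm, top 6 mm above the worktop. Origin: centre of its underside; x and y along its edges, z up.
- standing_cup: second teal cup of the same shape and size, standing upright, mouth up, further back on the worktop; to be left alone. Origin: centre of its underside; z up.
- mug: white mug with dark dots, standing upright further back, 82 mm across, 114 mm with its handle, 91 mm high; to be left alone. Origin: centre of its underside; z up.
Mind the look-alikes: they are no part of the job. Leave any black look-alike of the wet_cup alone.

How it is judged:
By the outcome, as a careful person would: the job done as asked, in the order asked, and still so for the second after the job is handed in, with the robot touching nothing.
It also fails if it takes over 42 s, if anything falls off the work surface, if the arm or the gripper's body presses on something with over 40 N, if the wrist force passes 120 N, or if a joint passes its speed limit or range.

## Working session

There is one attempt and no reset: what is moved stays moved. The work goes in short steps, Python scripts to look and compute and a shell command to move; the robot and the scene stay as the last step left them, time stands still between calls to the robot, and variables do not carry over. Pictures are saved under pics/ and viewed, at most 10 in all, crops included, and the job is handed in when it is done.

```bash
ls; mkdir -p pics
python3 - <<'E'
from plant import status, snapshot, calibration
import cv2,numpy as np
for n in("scene","side"):
    p,d=snapshot(n);np.savez(f"/tmp/{n}.npz",p=p,d=d,**{k:np.array(v) for k,v in calibration(n).items()})
    cv2.imwrite(f"pics/{n}0.png",p[:,:,::-1]); 
print(status.get_state())
E
```

```text
pics
{'clock': 0.1, 'q': array([6.43572308e+01, 5.99555975e+00, 5.53077047e+00, 8.96059691e+01,
       1.57638954e-04, 7.75262132e+01]), 'qvel': array([-0.0255274 , -0.05551056,  0.19273767, -0.05465597,  0.14853658,
       -0.04539565]), 'joint_efforts': array([ 6.79020333e-03, -5.58204567e+01,  5.04721892e+01,  1.30407893e-02,
       -2.81617567e-04, -3.91826859e-06]), 'tool_pos': array([0.13655036, 0.58393338, 0.23058924]), 'eef_rot': array([[-9.73702307e-01,  2.27823459e-01, -5.36922657e-04],
       [ 2.27823932e-01,  9.73701710e-01, -1.11214300e-03],
       [ 2.69430244e-04, -1.20522004e-03, -9.99999237e-01]]), 'contact_force': array([ 0.18817852, -0.62160321,  0.38294218]), 'torque': array([-0.06489678, -0.01675652,  0.01527832]), 'finger_force': 0.0, 'width': 0.08490670733063915}
```

View pics/scene0.png

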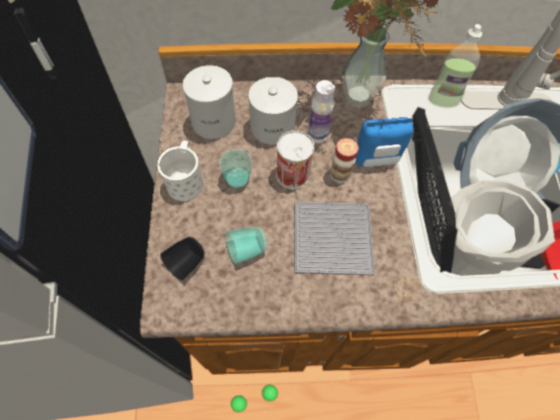

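View pics/side0.png

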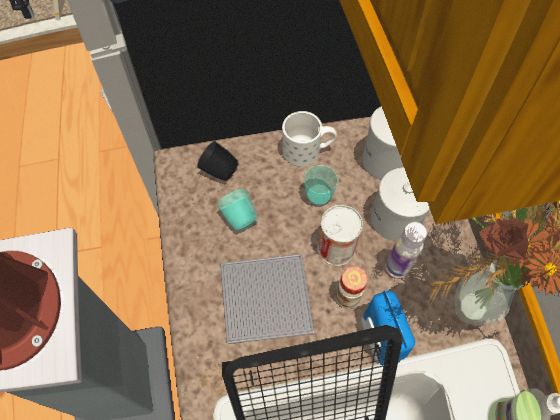

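The wet-cup candidates are:
- Teal cup lying on its side at scene (246,245) and side (238,210). It is teal and lying down, so it fits.
- Teal cup at scene (236,170), which is standing upright.
- Black cup at scene (183,258), which is a look-alike.

The mat is at scene (333,238). I'll confirm with a crop and measure.

```bash
cat > h.py <<'E'
import numpy as np,cv2
def ray(c,uv):
    K,V=c['mtx'],c['view'];k1=float(c['k1']);uv=np.atleast_2d(np.array(uv,float))
    s=cv2.undistortPoints(uv[:,None],K,np.array([k1,0,0,0,0.]))[:,0]
    d=np.c_[s,np.ones(len(s))]@V[:3,:3]; return -V[:3,:3].T@V[:3,3],d
def plane(c,uv,z):
    o,d=ray(c,uv); return o+d*((z-o[2])/d[:,2])[:,None]
def teal(p):
    h=cv2.cvtColor(p,cv2.COLOR_RGB2HSV); return cv2.inRange(h,(75,70,60),(98,255,255))
def near(m,uv,r=40):
    n,l,s,ce=cv2.connectedComponentsWithStats(m)
    i=min((i for i in range(1,n) if s[i,4]>150),key=lambda i:np.hypot(*(ce[i]-uv)));return (l==i).astype(np.uint8)
E
python3 - <<'E'
from h import *
S={n:dict(np.load(f"/tmp/{n}.npz")) for n in("scene","side")}
ims=[]
for n,uv in(("scene",(246,245)),("side",(238,210))):
    c=S[n];m=near(teal(c['p']),uv);q=cv2.minAreaRect(cv2.findNonZero(m));b=cv2.boxPoints(q)
    print(n,m.sum(),q,'\n',plane(c,b,0.03).round(4).tolist())
    ce=np.array(cv2.findNonZero(m)).reshape(-1,2).mean(0);print('cen',ce,plane(c,ce,.032).round(4))
    ys,xs=np.nonzero(m);d=c['d'][ys,xs];ok=d>0;o,r=ray(c,np.c_[xs,ys]);P=o+r*d[:,None];P=P[ok]
    print('depth',ok.mean(),P.mean(0).round(4),np.percentile(P,[2,98],axis=0).round(3).tolist())
    np.save(f'/tmp/P{n}.npy',P)
    x,y=map(int,uv);ims.append(cv2.resize(c['p'][y-45:y+45,x-45:x+45],(390,390),interpolation=cv2.INTER_CUBIC))
    for nm,t in(("mug",None),):pass
cv2.imwrite("pics/crop.png",np.hstack(ims)[:,:,::-1])
c=S['scene'];print('mat',plane(c,[(296,203),(369,204),(372,273),(294,272)],.006).round(4).tolist())
c=S['side'];print('mat',plane(c,[(221,263),(305,256),(313,334),(226,341)],.006).round(4).tolist())
c=S['scene'];print('standing, black',plane(c,[(236,180),(183,258)],.03).round(3).tolist())
E
```

```text
scene 831 ((246.0769500732422, 244.38461303710938), (30.201885223388672, 33.73197555541992), 78.69007110595703) 
 [[0.5196, 0.1519, 0.03], [0.5322, 0.0859, 0.03], [0.4683, 0.0759, 0.03], [0.4566, 0.1397, 0.03]]
cen [246.09987966 244.1179302 ] [[0.4934 0.1132 0.032 ]]
depth 0.9891696750902527 [0.4855 0.1125 0.05  ] [[0.46, 0.084, 0.004], [0.512, 0.143, 0.067]]
side 782 ((239.02523803710938, 212.8325653076172), (29.25873374938965, 30.81648826599121), 61.69924545288086) 
 [[0.4576, 0.1291, 0.03], [0.5161, 0.152, 0.03], [0.5336, 0.0889, 0.03], [0.4765, 0.0674, 0.03]]
cen [239.08439898 212.46930946] [[0.4961 0.1085 0.032 ]]
depth 0.9936061381074168 [0.4959 0.0975 0.0524] [[0.465, 0.075, 0.032], [0.522, 0.126, 0.065]]
mat [[0.5961, 0.0077, 0.006], [0.589, -0.1484, 0.006], [0.4345, -0.1328, 0.006], [0.4423, 0.0211, 0.006]]
mat [[0.4449, 0.0196, 0.006], [0.6076, 0.0033, 0.006], [0.5895, -0.151, 0.006], [0.4318, -0.1341, 0.006]]
standing, black [[0.642, 0.134, 0.03], [0.469, 0.236, 0.03]]
```

View pics/crop.png

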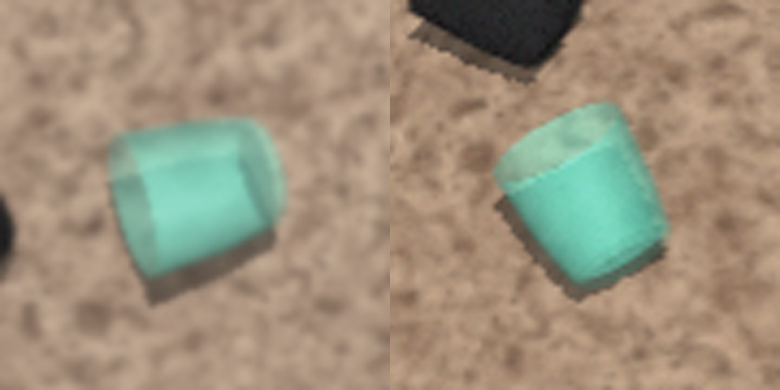

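The crop confirms it. The teal cup lies with its mouth to the image left (+y) and its bottom to the right, at scene about (263,243). The black cup sits apart, nearer the left edge. Next I fit the cup's axis to the depth points.

```bash
cat >> h.py <<'E'
from scipy.optimize import least_squares
def fitcup(P,x0):
    def res(v):
        x,y,yaw=v;t=np.radians(9.5);a=np.array([np.cos(t)*np.cos(yaw),np.cos(t)*np.sin(yaw),np.sin(t)])
        r=P-np.array([x,y,.0257]);s=r@a;rad=np.linalg.norm(r-s[:,None]*a,axis=1)
        R=np.interp(s,[0,.033,.066],[.026,.031,.0335])
        side=np.abs(rad-R)+np.maximum(0,-s)+np.maximum(0,s-.066)
        return np.minimum(side,np.abs(s)+np.maximum(0,rad-.026))
    f=least_squares(res,x0,loss='soft_l1',f_scale=.002,diff_step=1e-4,x_scale=[.01,.01,.2]);return f.x,np.median(res(f.x))
E
python3 - <<'E'
from h import *
A=np.load('/tmp/Pscene.npy');B=np.load('/tmp/Pside.npy')
for P in(A,B,np.r_[A,B]):
    v,e=fitcup(P,[.485,.08,np.radians(95)]);print(v[:2].round(4),np.degrees(v[2]).round(1),e)
from plant import calibration,status
s=status.get_state();V=calibration('wrist')['view'];print('cam',(-V[:3,:3].T@V[:3,3]).round(3),V[2,:3].round(2))
E
```

```text
[0.5065 0.0856] 109.6 0.0007066656824773216
[0.5081 0.0805] 110.2 0.0009502276222466965
[0.5077 0.0818] 109.2 0.0010337327233083254
cam [0.06  0.602 0.373] [ 0.29 -0.07 -0.95]
```

Run:
```python
from h import *
for n in("scene","side"):
    c=dict(np.load(f"/tmp/{n}.npz"));d=c['d'];ys,xs=np.nonzero(d>0);o,r=ray(c,np.c_[xs,ys]);P=o+r*d[ys,xs][:,None]
    a=np.array([.137,.584]);b=np.array([.504,.09]);w=b-a;t=(P[:,:2]-a)@w/(w@w);k=np.clip(t,0,1)
    D=np.linalg.norm(P[:,:2]-a-k[:,None]*w,axis=1)
    for lo in np.arange(0,1,.2):
        s=(D<.12)&(k>=lo)&(k<=lo+.2); print(n,lo.round(1),s.sum(),P[s,2].max().round(3) if s.any() else None)
```

```text
scene 0.0 3049 0.106
scene 0.2 6088 0.346
scene 0.4 23113 0.451
scene 0.6 8866 0.07
scene 0.8 12213 0.07
side 0.0 2231 0.32
side 0.2 420 0.374
side 0.4 14809 0.407
side 0.6 3751 0.073
side 0.8 11586 0.074
```

Run:
```python
from h import *
Q=[]
for n in("scene","side"):
    c=dict(np.load(f"/tmp/{n}.npz"));d=c['d'];ys,xs=np.nonzero(d>0);o,r=ray(c,np.c_[xs,ys]);P=o+r*d[ys,xs][:,None];print(n,o.round(2))
    H=np.full((15,17),-99)
    i=np.floor(P[:,0]/.05).astype(int)+1;j=np.floor(P[:,1]/.05).astype(int)+1
    k=(i>=0)&(i<15)&(j>=0)&(j<17);np.maximum.at(H,(i[k],j[k]),(P[k,2]*100).astype(int))
    print('rows x=-.05.., cols y=-.05..');print(H)
```

```text
scene [0.16 0.08 0.8 ]
rows x=-.05.., cols y=-.05..
[[-99 -99 -99 -99 -99 -99 -99 -99 -99 -99 -99 -99 -99 -99 -99 -99 -99]
 [-99 -99 -99 -99 -99 -99 -99 -99 -99 -99 -99 -99 -99 -99 -99 -99 -99]
 [-99 -99 -99 -99 -99 -99 -99 -99 -99 -99 -99 -99 -99 -99 -99 -99 -99]
 [-99 -99 -99 -99 -99 -99 -99 -99 -99 -99 -99 -99 -99 -99 -99 -99 -99]
 [-90 -90 -90 -90 -90 -90 -99 -99 -99 -99 -99 -99 -99 -99 -99 -99 -99]
 [-90 -90 -90 -90 -84 -85 -90 -90 -90 -90  12  11   3  -4 -14 -22 -31]
 [-90 -86 -84 -87 -84 -85 -90  40  40  30  21  12 -99 -99 -99 -99 -99]
 [  0   0   0   0   0   0   0  42  41 -99 -99 -99 -99 -99 -99 -99 -99]
 [  0   0   0   0   0   0   0  42  43 -99 -99 -99 -99 -99 -99 -99 -99]
 [  0   0   0   0   0   6   0   0  45 -99 -99 -99 -99 -99 -99 -99 -99]
 [  0   0   5   6   4   6   6   0  46 -99 -99 -99 -99 -99 -99 -99 -99]
 [  0   0   5   6   3   4   0   0  47 -99 -99 -99 -99 -99 -99 -99 -99]
 [  0   0   0   0   0   0   0   0  50 -99 -99 -99 -99 -99 -99 -99 -99]
 [ 11  11   0   6   6   9   9   0  50  48 -99 -99 -99 -99 -99 -99 -99]
 [ 10  11   0   6   6   9   9   0  46  47 -99 -99 -99 
[... 437 characters left out ...]
-99 -99 -99 -99 -99 -99  34  37  33 -99 -99 -99 -99 -99 -99]
 [-99 -99 -99 -99 -99 -99 -99  40  40 -99 -99 -99 -99 -99 -99 -99 -99]
 [  0   0   0   0   0   0   0  39  39  27 -99 -99 -99 -99 -99 -99 -99]
 [  0   0   0   0   0   0   0  38  38 -99 -99 -99 -99 -99 -99 -99 -99]
 [  1   0   0   0   0   7   0   0  36 -99 -99 -99 -99 -99 -99 -99 -99]
 [  1   1   6   7   4   7   7   0  34 -99 -99 -99 -99 -99 -99 -99 -99]
 [  1   1   6   6   0   5   0   0  33 -99 -99 -99 -99 -99 -99 -99 -99]
 [  1   1   0   0   0   0   0   0  31 -99 -99 -99 -99 -99 -99 -99 -99]
 [ 11  11   0   7   6   9   9   0  30  29 -99 -99 -99 -99 -99 -99 -99]
 [ 64  58  56  52   6   9   9 -99  28  28 -99 -99 -99 -99 -99 -99 -99]]
```

Run:
```python
from h import *
for n in("scene","side"):
    c=dict(np.load(f"/tmp/{n}.npz"));d=c['d'];ys,xs=np.nonzero(d>0);o,r=ray(c,np.c_[xs,ys]);P=o+r*d[ys,xs][:,None]
    P=P[(P[:,1]>.2)&(P[:,0]<.75)&(P[:,2]>-.3)]
    for z0 in(-.3,-.1,.05,.15,.25,.35):
        s=P[(P[:,2]>max(z0,z0))&(P[:,2]<z0+.1)&(P[:,1]>.25)]
        if not len(s):continue
        print(n,z0,len(s),'min x,y',s[:,:2].min(0).round(3),[(round(x,2),s[abs(s[:,0]-x)<.012,1].min().round(3)) for x in np.arange(.2,.62,.05) if (abs(s[:,0]-x)<.012).any()])
        print('   front', [(round(y,2),s[abs(s[:,1]-y)<.02,0].min().round(3)) for y in np.arange(.3,.8,.06) if (abs(s[:,1]-y)<.02).any()])
```

```text
scene -0.3 1963 min x,y [0.215 0.251] [(np.float64(0.25), np.float64(0.408)), (np.float64(0.3), np.float64(0.35)), (np.float64(0.35), np.float64(0.251)), (np.float64(0.5), np.float64(0.379)), (np.float64(0.55), np.float64(0.384)), (np.float64(0.6), np.float64(0.391))]
   front [(np.float64(0.3), np.float64(0.369)), (np.float64(0.36), np.float64(0.266)), (np.float64(0.42), np.float64(0.257)), (np.float64(0.48), np.float64(0.247)), (np.float64(0.54), np.float64(0.239)), (np.float64(0.6), np.float64(0.231)), (np.float64(0.66), np.float64(0.222)), (np.float64(0.72), np.float64(0.215))]
scene -0.1 7794 min x,y [0.231 0.25 ] [(np.float64(0.25), np.float64(0.405)), (np.float64(0.3), np.float64(0.35)), (np.float64(0.35), np.float64(0.25)), (np.float64(0.4), np.float64(0.251)), (np.float64(0.45), np.float64(0.252)), (np.float64(0.5), np.float64(0.27)), (np.float64(0.55), np.float64(0.25)), (np.float64(0.6), np.float64(0.25))]
   front [(np.float64(0.3), np.float64(0.327)), (np.float64(0.36), np.float64(0.266)), (np.float64(0.42), np.float64(0.257)), (np.float64(0.48), np.float64(0.248)), (np.
[... 3345 characters left out ...]
268 min x,y [0.106 0.345] [(np.float64(0.3), np.float64(0.346)), (np.float64(0.35), np.float64(0.354)), (np.float64(0.4), np.float64(0.36)), (np.float64(0.45), np.float64(0.368)), (np.float64(0.5), np.float64(0.375)), (np.float64(0.55), np.float64(0.382)), (np.float64(0.6), np.float64(0.389))]
   front [(np.float64(0.36), np.float64(0.268)), (np.float64(0.42), np.float64(0.222)), (np.float64(0.54), np.float64(0.11))]
side 0.35 1427 min x,y [0.226 0.345] [(np.float64(0.3), np.float64(0.346)), (np.float64(0.35), np.float64(0.345)), (np.float64(0.4), np.float64(0.361)), (np.float64(0.45), np.float64(0.371))]
   front [(np.float64(0.36), np.float64(0.269)), (np.float64(0.42), np.float64(0.226))]
```

The fridge corner is at about (0.267, 0.347) and blocks the direct line. I'll retract first, then go round the corner at small radius with the fingers shut.

```bash
python3 -m inch '[{"x":0,"y":-40,"z":0,"roll":0,"claw":-1},{"x":0,"y":-50,"z":0,"roll":0,"claw":-1},{"x":0,"y":-50,"z":0,"roll":0,"claw":-1},{"x":0,"y":-50,"z":0,"roll":0,"claw":-1},{"x":0,"y":-35,"z":0,"roll":0,"claw":-1}]'; python3 -c "
from plant import status;s=status.get_state();print(s['q'],s['tool_pos'])"
```

```text
clock: 0.72
tool_pos: [0.0848, 0.3635, 0.2309]
eef_rot: [[-0.974, 0.228, 0.0], [0.228, 0.974, -0.0], [-0.0, -0.0, -1.0]]
contact_force: [-0.2, 0.4, 0.4]
width: -0.0002
finger_force: 0.0
[ 5.65610036e+01 -3.49451623e+01 -2.92054222e+01  9.57440099e+01
 -3.10937432e-03  6.97205975e+01] [0.08477633 0.36353785 0.23094892]
```

```bash
python3 -m inch '[{"x":0,"y":-14,"z":0,"roll":0,"claw":-1},{"x":-56,"y":-4.4,"z":0,"roll":9,"claw":-1},{"x":-56,"y":-4.4,"z":0,"roll":9,"claw":-1},{"x":-56,"y":-4.4,"z":0,"roll":9,"claw":-1},{"x":-56,"y":-4.4,"z":0,"roll":9,"claw":-1}]'; python3 -c "
from plant import status;s=status.get_state();print(s['q'],s['tool_pos'])"
```

```text
clock: 1.35
tool_pos: [0.2728, 0.2358, 0.231]
eef_rot: [[-0.65, 0.76, -0.0], [0.76, 0.65, 0.0], [0.0, 0.0, -1.0]]
contact_force: [0.7, 0.2, 0.7]
width: 0.0001
finger_force: 0.0
[ 1.97659323e+01 -3.74718495e+01 -3.07977445e+01  9.66728357e+01
  9.49803848e-03  6.92162781e+01] [0.27275452 0.23578176 0.23101268]
```

```bash
python3 -m inch '[{"x":-52,"y":16.2,"z":14,"roll":0,"claw":1},{"x":-52,"y":16.2,"z":14,"roll":0,"claw":1},{"x":-52,"y":16.2,"z":14,"roll":0,"claw":1},{"x":-52,"y":16.2,"z":14,"roll":0,"claw":1},{"x":-52,"y":16.2,"z":14,"roll":0,"claw":1}]'; python3 -m inch '[{"x":0,"y":0,"z":0,"roll":10.5,"claw":1},{"x":0,"y":0,"z":0,"roll":10.5,"claw":1},{"x":0,"y":0,"z":0,"roll":0,"claw":1}]'
python3 - <<'E'
from h import *
from plant import status,snapshot,calibration
c=calibration('wrist');s=status.get_state();p,d=snapshot('wrist');cv2.imwrite('pics/w1.png',p[:,:,::-1])
m=teal(p);n,l,st,ce=cv2.connectedComponentsWithStats(m)
ys,xs=np.nonzero((m>0)&(d>0));o,r=ray(c,np.c_[xs,ys]);P=o+r*d[ys,xs][:,None]
P=P[np.linalg.norm(P[:,:2]-[.497,.113],axis=1)<.06];print(len(P))
v,e=fitcup(P,[.507,.083,np.radians(109)]);print(v[:2].round(4),np.degrees(v[2]).round(1),e)
R=s['eef_rot'];u=np.array([np.cos(v[2]),np.sin(v[2])]);t=np.r_[v[:2]+.008*u,.008]
print('shift mm',(R.T@(t-s['tool_pos'])*1000).round(1),'toolx ang',np.degrees(np.arctan2(R[1,0],R[0,0])))
E
```

```text
clock: 1.98
tool_pos: [0.5041, 0.092, 0.1605]
eef_rot: [[-0.654, 0.757, -0.0], [0.757, 0.654, 0.0], [0.0, 0.0, -1.0]]
contact_force: [0.4, 0.4, -0.5]
width: 0.0854
finger_force: 0.0
clock: 2.35
tool_pos: [0.5026, 0.0932, 0.1608]
eef_rot: [[-0.34, 0.94, -0.001], [0.94, 0.34, 0.0], [0.0, -0.001, -1.0]]
contact_force: [-0.5, 0.3, -0.1]
width: 0.0853
finger_force: 0.0
3633
[0.5063 0.0815] 109.3 0.0003546171673593085
shift mm [ -4.4  -0.3 152.8] toolx ang 109.89309036135461
```

View pics/w1.png

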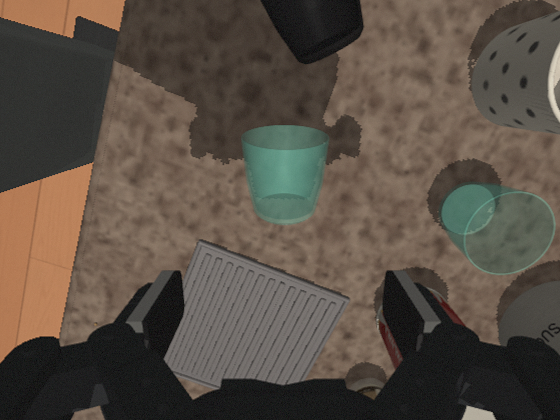

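The wrist view shows the wet cup at (285,175), mouth at the top and bottom near (285,210), centred between the fingers. I'll descend and grip close to its closed end.

```bash
python3 -m inch '[{"x":-4.4,"y":0,"z":45,"roll":0,"claw":1},{"x":0,"y":0,"z":45,"roll":0,"claw":1},{"x":0,"y":0,"z":35,"roll":0,"claw":1},{"x":0,"y":0,"z":20,"roll":0,"claw":1},{"x":0,"y":0,"z":8,"roll":0,"claw":1}]'; python3 -m inch '[{"x":0,"y":0,"z":0,"roll":0,"claw":-1},{"x":0,"y":0,"z":0,"roll":0,"claw":-1},{"x":0,"y":0,"z":0,"roll":0,"claw":-1},{"x":0,"y":0,"z":0,"roll":0,"claw":-1}]'
```

```text
clock: 3.02
tool_pos: [0.5034, 0.0894, 0.0071]
eef_rot: [[-0.343, 0.939, -0.002], [0.939, 0.343, 0.0], [0.001, -0.002, -1.0]]
contact_force: [-0.0, 0.0, 0.6]
width: 0.0853
finger_force: 0.0
clock: 3.52
tool_pos: [0.5054, 0.0892, 0.0101]
eef_rot: [[-0.34, 0.94, 0.002], [0.94, 0.34, -0.0], [-0.001, 0.002, -1.0]]
contact_force: [-1.6, 1.2, 4.7]
width: 0.0547
finger_force: 60.9
```

```bash
python3 -m inch '[{"x":0,"y":0,"z":-10,"roll":0,"claw":-1},{"x":0,"y":0,"z":-20,"roll":0,"claw":-1},{"x":0,"y":0,"z":-20,"roll":0,"claw":-1},{"x":0,"y":0,"z":-15,"roll":0,"claw":-1},{"x":0,"y":0,"z":0,"roll":0,"claw":-1}]'
cat > look.py <<'E'
from h import *
import sys
from plant import status,snapshot,calibration
ims=[]
for n in('side','scene','wrist'):
    c=calibration(n);s=status.get_state();p,d=snapshot(n)
    R=s['eef_rot'];t=s['tool_pos']-R[:,2]*.019
    q=c['view'][:3,:3]@t+c['view'][:3,3];sl=q[:2]/q[2];sl=sl*(1+float(c['k1'])*(sl@sl));u,v=(c['mtx']@np.r_[sl,1])[:2]
    w=45 if n!='wrist' else 140
    u=int(np.clip(u,w,560-w));v=int(np.clip(v,w,420-w))
    ims.append(cv2.resize(p[v-w:v+w,u-w:u+w],(265,265)))
    m=teal(p);ys,xs=np.nonzero((m>0)&(d>0));o,r=ray(c,np.c_[xs,ys]);P=o+r*d[ys,xs][:,None]
    L=(P-t)@R;k=np.linalg.norm(P-t,axis=1)<.075
    if k.sum()>20:print(n,k.sum(),'tool-rel mm 1/99%',(np.percentile(L[k],[1,99],axis=0)*1000).round(0).tolist(),'minz',np.percentile(P[k,2],1).round(4))
cv2.imwrite(f'pics/{sys.argv[1]}.png',np.hstack(ims)[:,:,::-1]);print(s['tool_pos'].round(4),s['width'],s['finger_force'],s['clock'])
E
python3 look.py l1
```

```text
clock: 4.15
tool_pos: [0.5054, 0.0891, 0.0749]
eef_rot: [[-0.339, 0.941, 0.003], [0.941, 0.339, -0.0], [-0.001, 0.002, -1.0]]
contact_force: [-0.6, -0.3, -2.9]
width: 0.0547
finger_force: 62.3
side 381 tool-rel mm 1/99% [[-16.0, -32.0, -62.0], [37.0, 24.0, 1.0]] minz 0.0926
wrist 13509 tool-rel mm 1/99% [[-3.0, -25.0, -40.0], [51.0, 24.0, 25.0]] minz 0.0674
[0.5042 0.0892 0.073 ] 0.05447371798584341 62.277717364631826 4.25
```

View pics/l1.png

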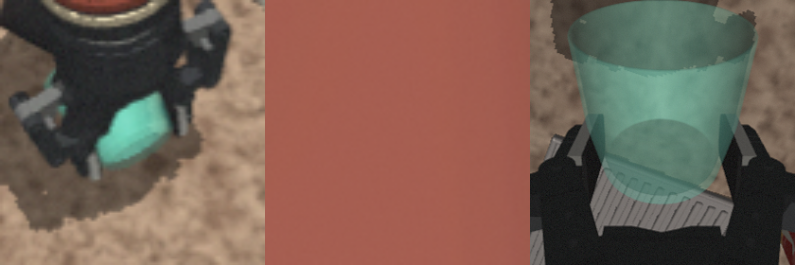

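The cup is held rigidly, mouth still up, so it did not swing. I'll lower it nearly to the worktop and see whether a wider claw command eases the grip.

```bash
python3 -m inch '[{"x":0,"y":0,"z":-0,"roll":0,"claw":0.1},{"x":0,"y":0,"z":25,"roll":0,"claw":0.1},{"x":0,"y":0,"z":5,"roll":0,"claw":0.1}]'; python3 -m inch '[{"x":0,"y":0,"z":0,"roll":0,"claw":0.2},{"x":0,"y":0,"z":0,"roll":0,"claw":0.2}]';  python3 -m inch '[{"x":0,"y":0,"z":0,"roll":0,"claw":0.25},{"x":0,"y":0,"z":0,"roll":0,"claw":0.25}]'
```

```text
clock: 4.68
tool_pos: [0.5028, 0.0893, 0.0413]
eef_rot: [[-0.339, 0.941, -0.003], [0.941, 0.339, 0.0], [0.002, -0.003, -1.0]]
contact_force: [0.1, -0.1, -2.8]
width: 0.0547
finger_force: 62.6
clock: 4.92
tool_pos: [0.5048, 0.0892, 0.0441]
eef_rot: [[-0.339, 0.941, 0.001], [0.941, 0.339, 0.0], [-0.0, 0.001, -1.0]]
contact_force: [0.3, 1.2, -1.5]
width: 0.0543
finger_force: 62.6
clock: 5.18
tool_pos: [0.5046, 0.0892, 0.0437]
eef_rot: [[-0.339, 0.941, 0.001], [0.941, 0.339, 0.0], [-0.0, 0.001, -1.0]]
contact_force: [0.3, 0.4, -1.7]
width: 0.0546
finger_force: 62.6
```

The grip force stays at about 60 N until release, so the cup won't swing by gravity. New plan:
1. Put the cup down and regrip it about two-thirds of the way toward the mouth.
2. Rest its closed end on the worktop's front edge with the mouth overhanging, and lower the tool so the edge levers the bottom up.
3. Finish by pressing the rim flat on the mat.

```bash
python3 -m inch '[{"x":0,"y":0,"z":15,"roll":0,"claw":-1},{"x":0,"y":0,"z":10,"roll":0,"claw":-1},{"x":0,"y":0,"z":6,"roll":0,"claw":-1},{"x":0,"y":0,"z":2,"roll":0,"claw":-1},{"x":0,"y":0,"z":0,"roll":0,"claw":0.45}]'; python3 -m inch '[{"x":0,"y":0,"z":0,"roll":0,"claw":1},{"x":0,"y":0,"z":0,"roll":0,"claw":1}]'
cat > wf.py <<'E'
from h import *
from plant import status,snapshot,calibration
c=calibration('wrist');s=status.get_state();p,d=snapshot('wrist')
m=teal(p);ys,xs=np.nonzero((m>0)&(d>0));o,r=ray(c,np.c_[xs,ys]);P=o+r*d[ys,xs][:,None]
P=P[np.linalg.norm(P[:,:2]-[.497,.113],axis=1)<.065];print(len(P),P.min(0),P.max(0))
v,e=fitcup(P,[.507,.083,np.radians(109)]);print(v[:2].round(4),np.degrees(v[2]).round(1),e)
R=s['eef_rot'];u=np.array([np.cos(v[2]),np.sin(v[2])]);t=np.r_[v[:2]+.044*u,.016]
print('shift mm',(R.T@(t-s['tool_pos'])*1000).round(1),'toolx ang',np.degrees(np.arctan2(R[1,0],R[0,0])))
c=dict(np.load('/tmp/scene.npz'));d=c['d'];ys,xs=np.nonzero(d>0);o,r=ray(c,np.c_[xs,ys]);P=o+r*d[ys,xs][:,None]
for y in(.32,.28,.25,.22,.18,-.2,-.25,-.3,-.35):
    k=(abs(P[:,1]-y)<.01)&(P[:,2]>-.01);k2=k&(P[:,0]<.36);print(y,'edge x',P[k,0].min().round(3),'z',P[k2,2].max().round(3))
E
python3 wf.py
```

```text
clock: 5.8
tool_pos: [0.5046, 0.0892, 0.0105]
eef_rot: [[-0.339, 0.941, 0.001], [0.941, 0.339, 0.0], [-0.0, 0.001, -1.0]]
contact_force: [-0.4, -0.2, 0.1]
width: 0.0618
finger_force: 0.0
clock: 6.05
tool_pos: [0.5046, 0.0892, 0.0106]
eef_rot: [[-0.339, 0.941, 0.001], [0.941, 0.339, 0.0], [-0.0, 0.001, -1.0]]
contact_force: [-0.4, 0.1, -0.4]
width: 0.0856
finger_force: 0.0
12422 [ 4.59360820e-01  8.21099450e-02 -9.60428323e-06] [0.51961649 0.14822299 0.07043625]
[0.5051 0.0811] 109.2 0.0002756008442039229
shift mm [36.2 -1.8 -5.4] toolx ang 109.8354998189516
0.32 edge x 0.33 z 0.001
0.28 edge x 0.329 z 0.001
0.25 edge x 0.33 z 0.002
0.22 edge x 0.33 z 0.001
0.18 edge x 0.331 z 0.002
-0.2 edge x 0.329 z 0.003
-0.25 edge x 0.33 z 0.003
-0.3 edge x 0.33 z 0.002
-0.35 edge x 0.33 z 0.003
```

```bash
python3 -m inch '[{"x":18,"y":-1.8,"z":-5.4,"roll":0.5,"claw":1},{"x":18,"y":0,"z":0,"roll":0,"claw":1},{"x":0,"y":0,"z":0,"roll":0,"claw":-1},{"x":0,"y":0,"z":0,"roll":0,"claw":-1},{"x":0,"y":0,"z":0,"roll":0,"claw":-1}]'; python3 -m inch '[{"x":0,"y":0,"z":-15,"roll":0,"claw":-1},{"x":0,"y":0,"z":-40,"roll":-10.5,"claw":-1},{"x":0,"y":0,"z":-10,"roll":-10.5,"claw":-1}]'
```

```text
clock: 6.72
tool_pos: [0.4905, 0.1232, 0.0163]
eef_rot: [[-0.332, 0.943, -0.0], [0.943, 0.332, 0.002], [0.002, 0.0, -1.0]]
contact_force: [-4.7, 5.7, 8.7]
width: 0.0627
finger_force: 63.0
clock: 7.1
tool_pos: [0.4924, 0.122, 0.084]
eef_rot: [[-0.652, 0.759, 0.004], [0.759, 0.652, -0.0], [-0.003, 0.003, -1.0]]
contact_force: [0.1, -0.5, -2.4]
width: 0.0626
finger_force: 66.1
```

```bash
python3 -m inch '[{"x":0,"y":0,"z":0,"roll":-10,"claw":-1},{"x":0,"y":0,"z":0,"roll":-10,"claw":-1},{"x":0,"y":0,"z":0,"roll":-10,"claw":-1},{"x":0,"y":0,"z":0,"roll":-10,"claw":-1},{"x":0,"y":0,"z":0,"roll":-9.3,"claw":-1}]'; python3 -m inch '[{"x":40,"y":21,"z":0,"roll":0,"claw":-1},{"x":40,"y":21,"z":0,"roll":0,"claw":-1},{"x":40,"y":21,"z":0,"roll":0,"claw":-1},{"x":40,"y":21,"z":0,"roll":0,"claw":-1},{"x":30,"y":20,"z":0,"roll":0,"claw":-1}]'; python3 look.py l2;python3 -c "
from plant import status;s=status.get_state();print(s['q'],s['eef_rot'])"
```

```text
clock: 7.72
tool_pos: [0.4908, 0.122, 0.0812]
eef_rot: [[-1.0, 0.001, 0.0], [0.001, 1.0, -0.0], [-0.0, -0.0, -1.0]]
contact_force: [0.2, 0.1, -1.7]
width: 0.0622
finger_force: 66.1
clock: 8.35
tool_pos: [0.3002, 0.228, 0.0812]
eef_rot: [[-1.0, 0.007, 0.001], [0.007, 1.0, -0.0], [-0.001, -0.0, -1.0]]
contact_force: [-0.0, 0.3, -2.1]
width: 0.0624
finger_force: 66.1
side 638 tool-rel mm 1/99% [[-47.0, -31.0, -61.0], [3.0, 19.0, 14.0]] minz 0.0865
scene 327 tool-rel mm 1/99% [[-24.0, -32.0, -58.0], [25.0, 19.0, 35.0]] minz 0.0653
wrist 7766 tool-rel mm 1/99% [[-17.0, -31.0, -34.0], [24.0, 31.0, 33.0]] minz 0.0675
[0.2993 0.2288 0.0812] 0.06305154473658618 66.09422845998779 8.45
[ 1.71266783e+01 -3.56105242e+01 -4.52214323e+01  8.03152324e+01
 -1.57696077e-02  1.73634573e+01] [[-9.99990599e-01  4.13265751e-03  1.31297988e-03]
 [ 4.13281413e-03  9.99991453e-01  1.16591896e-04]
 [-1.31248682e-03  1.22017101e-04 -9.99999131e-01]]
```

View pics/l2.png

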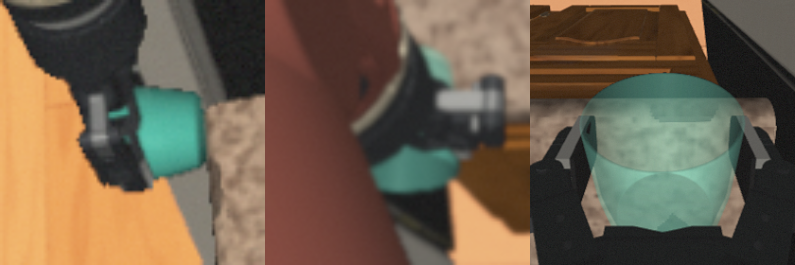

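In the side crop the cup is held level, its bottom over the counter edge and its mouth overhanging. I move 8 mm further out, then lower it so the edge (x = 0.33) levers the bottom up.

```bash
python3 -m inch '[{"x":8,"y":0,"z":30,"roll":0,"claw":-1},{"x":0,"y":0,"z":20,"roll":0,"claw":-1},{"x":0,"y":0,"z":8,"roll":0,"claw":-1},{"x":0,"y":0,"z":6,"roll":0,"claw":-1},{"x":0,"y":0,"z":6,"roll":0,"claw":-1}]'; python3 -m inch '[{"x":0,"y":0,"z":5,"roll":0,"claw":-1},{"x":0,"y":0,"z":5,"roll":0,"claw":-1}]'; python3 look.py l3
```

```text
clock: 9.12
tool_pos: [0.2928, 0.2277, 0.0116]
eef_rot: [[-1.0, 0.006, -0.002], [0.006, 1.0, 0.0], [0.002, 0.0, -1.0]]
contact_force: [-19.9, -2.4, 20.2]
width: 0.0627
finger_force: 66.2
clock: 9.38
tool_pos: [0.29, 0.2276, 0.0008]
eef_rot: [[-1.0, 0.005, -0.007], [0.005, 1.0, -0.0], [0.007, -0.0, -1.0]]
contact_force: [-23.7, -1.4, 15.6]
width: 0.0624
finger_force: 60.6
side 519 tool-rel mm 1/99% [[-43.0, -33.0, -61.0], [2.0, 21.0, 6.0]] minz 0.014
scene 153 tool-rel mm 1/99% [[-34.0, -32.0, -58.0], [26.0, -2.0, 34.0]] minz -0.0148
wrist 18970 tool-rel mm 1/99% [[-7.0, -30.0, -32.0], [26.0, 30.0, 34.0]] minz -0.0141
[0.2898 0.2275 0.0003] 0.06241095566932281 61.545680542476475 9.475
```

```bash
cat > tilt.py <<'E'
from h import *
from plant import status,snapshot,calibration
PS=[]
for n in('side','wrist','scene'):
    c=calibration(n);s=status.get_state();p,d=snapshot(n);R=s['eef_rot'];t=s['tool_pos']
    m=cv2.erode(teal(p),np.ones((3,3)));ys,xs=np.nonzero((m>0)&(d>0));o,r=ray(c,np.c_[xs,ys]);P=o+r*d[ys,xs][:,None]
    L=(P-t)@R;L=L[(np.linalg.norm(L+[0,0,.019],axis=1)<.08)&(abs(L[:,1])<.04)&(L[:,2]<.05)]
    if len(L)>30:PS.append(L[np.random.default_rng(0).permutation(len(L))[:400]])
    print(n,len(L))
L=np.concatenate(PS)
def res(v):
    a=np.array([np.cos(v[2]),0,np.sin(v[2])]);r=L-[v[0],v[3],v[1]];q=r@a
    rad=np.linalg.norm(r-q[:,None]*a,axis=1);Ro=np.interp(q,[0,.033,.066],[.026,.031,.0335])
    o=np.maximum(0,-q)+np.maximum(0,q-.066)
    return np.min([abs(rad-Ro)+o,abs(rad-Ro+.005)+o,abs(q)+np.maximum(0,rad-.026)],axis=0)
best=min((least_squares(res,[-.017-.027*np.cos(g),-.017-.027*np.sin(g),g,0],loss='soft_l1',f_scale=.002,diff_step=1e-3,x_scale=[.01,.01,.3,.01]) for g in np.radians([-10,20,40,60,80])),key=lambda f:f.cost)
v=best.x;R=s['eef_rot'];b=s['tool_pos']+R@[v[0],v[3],v[1]];a=R@[np.cos(v[2]),0,np.sin(v[2])]
rim=b[2]+.066*a[2]-.0335*np.sqrt(1-a[2]**2)
print('mouth-down deg',np.degrees(v[2]).round(1),'bottom in tool mm',(v[[0,3,1]]*1000).round(1),'med',np.median(res(v)),'world bottom',b.round(4),'axis',a.round(3),'mouth',(b+.066*a).round(4),'rim low z',rim.round(4))
print('tool',s['tool_pos'].round(4),s['contact_force'].round(1),s['clock'],s['width'])
E
python3 tilt.py
```

```text
side 401
wrist 17825
scene 105
mouth-down deg 9.1 bottom in tool mm [-42.   -0.2 -26.8] med 0.0008397897765914236 world bottom [0.3322 0.2271 0.0271] axis [-0.988  0.005 -0.151] mouth [0.2669 0.2275 0.0171] rim low z -0.016
tool [0.29   0.2276 0.0005] [-19.9  -0.7  12. ] 9.625 0.06244388404461906
```

```bash
python3 -m inch '[{"x":-2,"y":0,"z":5,"roll":0,"claw":-1},{"x":-1,"y":0,"z":5,"roll":0,"claw":-1},{"x":0,"y":0,"z":4,"roll":0,"claw":-1},{"x":0,"y":0,"z":4,"roll":0,"claw":-1}]'; python3 tilt.py
```

```text
clock: 10.18
tool_pos: [0.2913, 0.2274, -0.0187]
eef_rot: [[-1.0, 0.005, -0.01], [0.005, 1.0, -0.001], [0.01, -0.001, -1.0]]
contact_force: [-20.8, 0.7, 7.1]
width: 0.0618
finger_force: 62.5
side 344
wrist 23831
scene 164
mouth-down deg 28.2 bottom in tool mm [-30.4  -2.9 -45.6] med 0.0009507987384868448 world bottom [0.3222 0.2244 0.0265] axis [-0.886  0.004 -0.464] mouth [ 0.2638  0.2247 -0.0042] rim low z -0.0338
tool [ 0.2914  0.2274 -0.0189] [-21.3   0.5   6.9] 10.275 0.06163496469931376
```

28° mouth-down now. That is enough to finish by rolling over the rim on the mat.

```bash
python3 -m inch '[{"x":0,"y":0,"z":-30,"roll":0,"claw":-1},{"x":0,"y":0,"z":-50,"roll":0,"claw":-1},{"x":-39,"y":-41.5,"z":-20,"roll":0,"claw":-1},{"x":-39,"y":-41.5,"z":0,"roll":0,"claw":-1},{"x":-39,"y":-41.5,"z":0,"roll":0,"claw":-1}]'; python3 -m inch '[{"x":-39,"y":-41.5,"z":0,"roll":0,"claw":-1},{"x":-39,"y":-41.5,"z":0,"roll":0,"claw":-1},{"x":-39,"y":-41.5,"z":0,"roll":0,"claw":-1},{"x":-36,"y":-42,"z":0,"roll":0,"claw":-1},{"x":0,"y":0,"z":0,"roll":0,"claw":-1}]'; python3 tilt.py; python3 -c "
from plant import status;s=status.get_state();print(s['eef_rot'])"
```

```text
clock: 10.95
tool_pos: [0.4146, 0.1008, 0.0839]
eef_rot: [[-1.0, 0.006, 0.003], [0.006, 1.0, -0.0], [-0.003, -0.0, -1.0]]
contact_force: [1.3, 1.3, -1.4]
width: 0.062
finger_force: 65.7
clock: 11.58
tool_pos: [0.5662, -0.0683, 0.082]
eef_rot: [[-1.0, 0.01, -0.0], [0.01, 1.0, -0.0], [0.0, -0.0, -1.0]]
contact_force: [-1.0, 0.4, -2.4]
width: 0.0618
finger_force: 65.8
side 430
wrist 15181
scene 0
mouth-down deg 27.6 bottom in tool mm [-31.6  -0.4 -41.8] med 0.0006609512562541324 world bottom [ 0.596  -0.0661  0.1242] axis [-0.887  0.007 -0.463] mouth [ 0.5375 -0.0657  0.0937] rim low z 0.064
tool [ 0.5644 -0.0654  0.0825] [ 0.4  1.6 -2.4] 11.675 0.06146132857746298
[[-9.99979143e-01  6.44786424e-03 -3.72584682e-04]
 [ 6.44771062e-03  9.99979128e-01  4.12053410e-04]
 [ 3.75233770e-04  4.09642497e-04 -9.99999846e-01]]
```

```bash
python3 -m inch '[{"x":0,"y":0,"z":35,"roll":0,"claw":-1},{"x":0,"y":0,"z":15,"roll":0,"claw":-1},{"x":0,"y":0,"z":6,"roll":0,"claw":-1},{"x":0,"y":0,"z":2.5,"roll":0,"claw":-1},{"x":4,"y":0,"z":1,"roll":0,"claw":-1}]'; python3 -m inch '[{"x":5,"y":0,"z":0.5,"roll":0,"claw":-1},{"x":5,"y":0,"z":0.5,"roll":0,"claw":-1},{"x":4,"y":0,"z":1,"roll":0,"claw":-1}]';python3 tilt.py
```

```text
clock: 12.35
tool_pos: [0.5609, -0.0651, 0.024]
eef_rot: [[-1.0, 0.006, 0.001], [0.006, 1.0, -0.0], [-0.001, -0.0, -1.0]]
contact_force: [-0.4, 0.1, -1.8]
width: 0.0619
finger_force: 65.8
clock: 12.72
tool_pos: [0.5481, -0.0654, 0.0229]
eef_rot: [[-1.0, 0.006, 0.005], [0.006, 1.0, -0.001], [-0.005, -0.001, -1.0]]
contact_force: [5.0, -0.0, 7.7]
width: 0.0617
finger_force: 67.5
side 365
wrist 17689
scene 0
mouth-down deg 29.0 bottom in tool mm [-31.4  -0.4 -42.6] med 0.0005499183740338941 world bottom [ 0.579  -0.066   0.0656] axis [-0.873  0.005 -0.488] mouth [ 0.5214 -0.0656  0.0334] rim low z 0.0042
tool [ 0.5477 -0.0654  0.0229] [1.4 0.1 6.1] 12.825 0.06192377679968349
```

```bash
python3 -m inch '[{"x":4,"y":0,"z":2,"roll":0,"claw":-1},{"x":5,"y":0,"z":1,"roll":0,"claw":-1},{"x":5,"y":0,"z":1,"roll":0,"claw":-1},{"x":5,"y":0,"z":1,"roll":0,"claw":-1}]';python3 tilt.py
```

```text
clock: 13.38
tool_pos: [0.5323, -0.0659, 0.0206]
eef_rot: [[-1.0, 0.006, 0.011], [0.006, 1.0, -0.002], [-0.011, -0.002, -1.0]]
contact_force: [8.8, 1.8, 14.3]
width: 0.062
finger_force: 74.8
side 369
wrist 14095
scene 0
mouth-down deg 54.2 bottom in tool mm [-16.4   1.9 -59.3] med 0.000980017411106377 world bottom [ 0.5473 -0.0639  0.0797] axis [-0.577  0.002 -0.817] mouth [ 0.5092 -0.0638  0.0258] rim low z 0.0065
tool [ 0.5315 -0.0659  0.0203] [ 6.1  2.2 17.7] 13.475 0.061579374410553174
```

```bash
python3 -m inch '[{"x":6,"y":0,"z":1,"roll":0,"claw":-1},{"x":6,"y":0,"z":1.5,"roll":0,"claw":-1},{"x":6,"y":0,"z":2.5,"roll":0,"claw":-1},{"x":5,"y":0,"z":2.5,"roll":0,"claw":-1}]';python3 tilt.py
```

```text
clock: 14.02
tool_pos: [0.5093, -0.066, 0.0128]
eef_rot: [[-1.0, 0.006, 0.011], [0.006, 1.0, -0.002], [-0.011, -0.002, -1.0]]
contact_force: [11.8, 1.3, 17.0]
width: 0.0613
finger_force: 95.6
side 198
wrist 6721
scene 0
mouth-down deg 59.1 bottom in tool mm [-12.7   2.1 -66. ] med 0.001063261764030118 world bottom [ 0.5203 -0.0638  0.0785] axis [-0.506  0.001 -0.862] mouth [ 0.4869 -0.0637  0.0216] rim low z 0.0047
tool [ 0.5082 -0.0659  0.0124] [ 4.7  1.3 17.3] 14.125 0.06169455383619145
```

```bash
python3 -m inch '[{"x":1,"y":0,"z":2.5,"roll":0,"claw":-1},{"x":4,"y":0,"z":1.5,"roll":0,"claw":-1},{"x":4,"y":0,"z":0.5,"roll":0,"claw":-1}]';python3 look.py l4; python3 tilt.py
```

```text
clock: 14.55
tool_pos: [0.5014, -0.0663, 0.009]
eef_rot: [[-1.0, 0.006, 0.013], [0.006, 1.0, -0.003], [-0.013, -0.003, -1.0]]
contact_force: [12.0, 0.8, 18.7]
width: 0.0619
finger_force: 99.7
side 246 tool-rel mm 1/99% [[-22.0, -31.0, -51.0], [40.0, 3.0, 8.0]] minz 0.0202
wrist 11345 tool-rel mm 1/99% [[5.0, -27.0, -52.0], [26.0, 26.0, -18.0]] minz 0.0455
[ 0.5006 -0.0663  0.0091] 0.061874157981270154 100.16898102076084 14.65
side 103
wrist 7319
scene 0
mouth-down deg 79.0 bottom in tool mm [ -1.7  -0.8 -66.2] med 0.00039790559329370593 world bottom [ 0.5015 -0.067   0.0753] axis [-0.18  -0.002 -0.984] mouth [ 0.4896 -0.0671  0.0104] rim low z 0.0043
tool [ 0.5006 -0.0664  0.0091] [ 6.   0.4 22.2] 14.8 0.06201086531200795
```

View pics/l4.png

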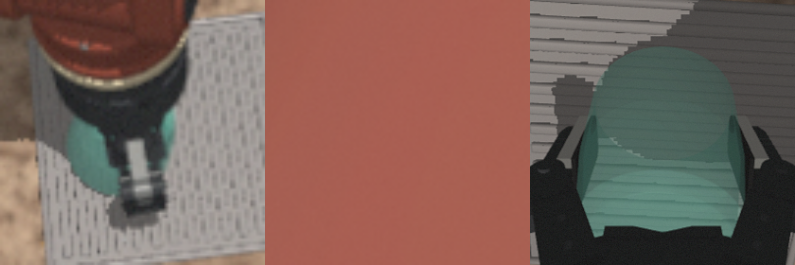

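The cup is now about 79° mouth-down on the mat. A little more roll should bring it flat.

```bash
python3 -m inch '[{"x":4,"y":0,"z":0.5,"roll":0,"claw":-1},{"x":3,"y":0,"z":0.5,"roll":0,"claw":-1},{"x":0,"y":0,"z":0,"roll":0,"claw":-1}]'; python3 tilt.py
```

```text
clock: 15.22
tool_pos: [0.4938, -0.0665, 0.0081]
eef_rot: [[-1.0, 0.006, 0.012], [0.006, 1.0, -0.004], [-0.012, -0.003, -1.0]]
contact_force: [7.0, -0.1, 21.3]
width: 0.0615
finger_force: 100.9
side 83
wrist 7474
scene 0
mouth-down deg 161.9 bottom in tool mm [ 29.9   0.3 -51. ] med 0.0009142273474331865 world bottom [ 0.4634 -0.0658  0.0587] axis [ 0.954 -0.007 -0.299] mouth [ 0.5264 -0.0662  0.039 ] rim low z 0.007
tool [ 0.4939 -0.0665  0.0081] [ 6.6 -0.2 20.7] 15.325 0.061864361612960765
```

```bash
sed -i "s/np.radians(\[-10,20,40,60,80\])/np.radians([50,65,80,90])/; s/loss='soft_l1',f_scale=.002,diff_step=1e-3,x_scale=\[.01,.01,.3,.01\]/bounds=([-.1,-.1,.5,-.02],[.1,.1,1.9,.02]),&/" tilt.py
cat >> tilt.py <<'E'
W=PS[-1] if len(PS)<3 else PS[1];Z=W[W[:,2]<np.percentile(W[:,2],2)+.012]
for k in range(5):
    A=np.c_[Z[:,:2],np.ones(len(Z))];co=np.linalg.lstsq(A,Z[:,2],rcond=None)[0];e=abs(A@co-Z[:,2]);Z=Z[e<max(.0015,np.median(e)*2)]
print('top plane',len(Z),'slope deg x,y',np.degrees(np.arctan(co[:2])).round(1),'ext',Z.min(0).round(4),Z.max(0).round(4))
E
python3 tilt.py
```

```text
side 91
wrist 7460
scene 0
mouth-down deg 79.3 bottom in tool mm [ -0.6  -0.7 -66.1] med 0.0003470557254905242 world bottom [ 0.4937 -0.0669  0.0742] axis [-0.173 -0.002 -0.985] mouth [ 0.4822 -0.0671  0.0092] rim low z 0.0034
tool [ 0.4939 -0.0665  0.0081] [ 6.5  0.1 21.9] 15.475 0.06168109923974074
top plane 241 slope deg x,y [-5.  -1.3] ext [ 0.0042 -0.0203 -0.0699] [ 0.0251  0.0189 -0.0666]
```

```bash
python3 -m inch '[{"x":0,"y":0,"z":1.5,"roll":0,"claw":-1},{"x":1,"y":0,"z":1.5,"roll":0,"claw":-1},{"x":1,"y":0,"z":0,"roll":0,"claw":-1}]'; python3 tilt.py
```

```text
clock: 15.9
tool_pos: [0.4918, -0.0664, 0.0048]
eef_rot: [[-1.0, 0.006, 0.012], [0.006, 1.0, -0.003], [-0.012, -0.003, -1.0]]
contact_force: [11.0, -0.9, 15.4]
width: 0.0617
finger_force: 100.6
side 74
wrist 9206
scene 0
mouth-down deg 85.8 bottom in tool mm [  5.1  -0.6 -66.8] med 0.000374004827360997 world bottom [ 0.4859 -0.0667  0.0715] axis [-0.063 -0.003 -0.998] mouth [ 0.4817 -0.0669  0.0056] rim low z 0.0035
tool [ 0.4918 -0.0664  0.0048] [ 8.5  0.4 17.8] 16.0 0.061799158700425884
top plane 275 slope deg x,y [-0.6 -1.1] ext [ 0.0023 -0.0231 -0.0684] [ 0.0268  0.0202 -0.0658]
```

The top face is now level (0.6° slope) at z = 0.0716, matching the expected 0.072. I'll relax the preload and let go.

```bash
python3 -m inch '[{"x":-1,"y":0,"z":-1,"roll":0,"claw":-1},{"x":-1,"y":0,"z":-0.5,"roll":0,"claw":-1}]'; python3 tilt.py | tail -3; python3 -m inch '[{"x":0,"y":0,"z":0,"roll":0,"claw":0.5},{"x":0,"y":0,"z":0,"roll":0,"claw":0.8},{"x":0,"y":0,"z":0,"roll":0,"claw":1},{"x":0,"y":0,"z":0,"roll":0,"claw":1}]'; python3 tilt.py
```

```text
clock: 16.3
tool_pos: [0.492, -0.0663, 0.0052]
eef_rot: [[-1.0, 0.007, 0.008], [0.007, 1.0, -0.004], [-0.008, -0.004, -1.0]]
contact_force: [1.0, -3.1, 14.7]
width: 0.062
finger_force: 100.2
mouth-down deg 86.1 bottom in tool mm [  4.8  -0.9 -66.9] med 0.0004076285189151985 world bottom [ 0.4867 -0.067   0.072 ] axis [-0.061 -0.003 -0.998] mouth [ 0.4827 -0.0672  0.0061] rim low z 0.004
tool [ 0.492  -0.0664  0.0052] [ 3.8 -1.5 14.8] 16.4 0.06168309568349695
top plane 281 slope deg x,y [-1.2 -0.7] ext [ 0.0036 -0.0218 -0.0686] [ 0.027   0.0204 -0.0659]
clock: 16.95
tool_pos: [0.4878, -0.0642, 0.0012]
eef_rot: [[-1.0, 0.006, -0.001], [0.006, 1.0, 0.001], [0.001, 0.001, -1.0]]
contact_force: [-0.6, -0.4, 0.0]
width: 0.0851
finger_force: 0.0
side 71
wrist 7003
scene 0
mouth-down deg 89.0 bottom in tool mm [  5.5  -1.6 -70.1] med 0.00039850659631564603 world bottom [ 0.4826 -0.0659  0.0714] axis [-0.019  0.001 -1.   ] mouth [ 0.4813 -0.0659  0.0054] rim low z 0.0048
tool [ 0.488  -0.0643  0.0013] [0.  0.1 0.5] 17.05 0.08563041824121226
top plane 368 slope deg x,y [0.2 0.1] ext [ 0.0053 -0.0228 -0.0713] [ 0.0276  0.0201 -0.069 ]
```

```bash
python3 -m inch '[{"x":0,"y":0,"z":-10,"roll":0,"claw":1},{"x":0,"y":0,"z":-30,"roll":0,"claw":1},{"x":0,"y":0,"z":-50,"roll":0,"claw":1},{"x":0,"y":0,"z":-60,"roll":0,"claw":1},{"x":0,"y":0,"z":0,"roll":0,"claw":1}]'; python3 -m inch '[{"x":50,"y":0,"z":-20,"roll":0,"claw":1},{"x":0,"y":0,"z":0,"roll":0,"claw":1}]'
python3 - <<'E'
from h import *
from plant import snapshot,status
a,_=snapshot('side');b,_=snapshot('wrist')
cv2.imwrite('pics/f.png',np.hstack([cv2.resize(a[110:350,160:340],(300,400)),cv2.resize(b,(500,400))])[:,:,::-1]);print(status.get_state()['contact_force'])
E
```

```text
clock: 17.73
tool_pos: [0.4911, -0.0656, 0.1577]
eef_rot: [[-1.0, 0.006, 0.008], [0.006, 1.0, -0.003], [-0.008, -0.003, -1.0]]
contact_force: [0.1, -1.0, -0.1]
width: 0.0854
finger_force: 0.0
clock: 17.98
tool_pos: [0.4373, -0.0642, 0.1733]
eef_rot: [[-1.0, 0.007, 0.002], [0.007, 1.0, -0.001], [-0.002, -0.001, -1.0]]
contact_force: [0.3, -0.3, -0.1]
width: 0.0852
finger_force: 0.0
[ 0.4880693   0.84912468 -0.23990085]
```

View pics/f.png

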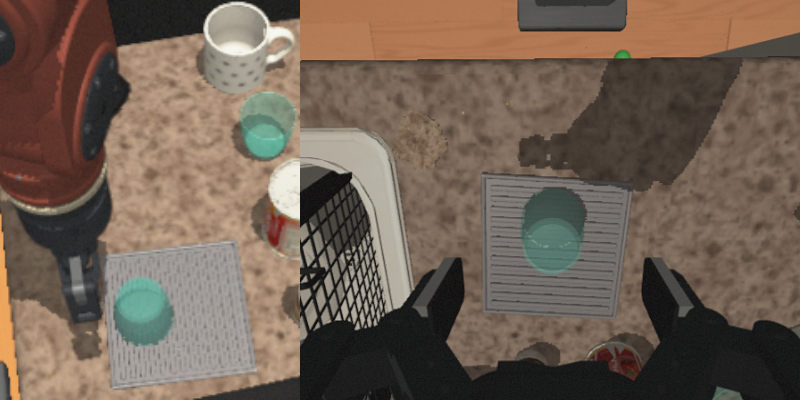

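The final view shows the cup mouth-down and wholly on the mat: side crop (143,312), wrist (553,230). The standing cup and the mug are undisturbed, and the gripper is clear.

```bash
python3 -c "
from plant import manip;print(manip.job_done())"
```

```text
the job is handed in; nothing more can be done
None
```

The wet cup stands upside down, level and wholly on the drying mat, released with the gripper clear. The other teal cup, the mug and the black look-alike were left alone, and the job was handed in at about 18 s of the 42 s allowed.

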